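Feel the shaker block's wells for leftover spacers, seat the capped tube, bar it in

TASK

Load the capped glass tube from the white rack into the shaker's block and swing the retaining bar fully shut over it. Two of the three wells still have a rubber spacer lying at the bottom, out of sight, so lower the tube gently, without dropping it, and feel for the well that lets it go fully home; hold it only by its cap, never force the glass, and leave everything else as it stands.

Things in the scene. Friction and masses are not known exactly. Their poses are not given: they have to be found in the camera images.
- tube_cap (a point): Centre (half-way up) of the white ribbed screw cap of the capped glass tube; cap 21 mm in diameter, 26 mm tall, the only part to hold. z points up along the tube. Glass below the cap: 16 mm in diameter, 72 mm long, round bottom; whole tube 98 mm tall, about 45 g. It stands in a rack hole with 1.5 mm play all round, the cap's lower edge 20 mm above the rack's top.
- tube_tip (a point): Lowest point of the tube's round glass bottom, 85 mm below tube_cap along the tube. The glass breaks if more than 20 N bears on it, along the tube or sideways, from fingers, rim, spacer or anything else.
- rack: White plastic rack block, 66 mm (x) by 100 mm (y) by 58 mm tall, fixed; origin at the centre of its underside. Two rows of three holes along y, 32 mm apart; the capped tube stands in the hole at (-16, +32) mm; two open tubes without caps, 98 mm tall, stay in the holes at (-16, -32) and (+16, -32) mm.
- shaker: Bench shaker, fixed: white housing 210 mm wide (y), 46 mm tall, control panel at its -x side; origin on the worktop under the middle well, z up. On it a dark block, 50 mm (x) by 112 mm (y), top 130 mm above the worktop, with three wells in a row along y. Posts at y = -70 mm (bar's pivot) and +70 mm (catch where the shut bar stops) rise 41 mm above the block, the catch's lug 53 mm.
- well_1 (a point): Centre of the mouth of the first well (+y end of the row), level with the block's top. Wells: plain vertical bores 18 mm in diameter, 36 mm apart, same in all. In the one clear well the tube's tip rests 62 mm below the mouth (cap's lower edge 10 mm and its top 36 mm above the block). In the other two a leftover spacer stops the tip 48 mm below the mouth. Which well is clear changes.
- well_2 (a point): Centre of the mouth of the middle well, as well_1. At the bottom of every well, cushion or spacer alike, the tube meets soft rubber: it yields about 2 N per mm for 6 mm and is hard after that.
- well_3 (a point): Centre of the mouth of the third well (-y end of the row, next to the bar's pivot), as well_1.
- bar_knob (a point): Middle of the round black knob, upright, 14 mm in diameter, 24 mm tall, on the free end of the retaining bar, 126 mm from the pivot; the knob's middle is 61 mm above the block's top. The bar is flat steel, 16 mm wide, 5 mm thick, its underside 41 mm above the block's top, so 5 mm over the cap of a tube that is fully home (a rubber strip under it takes 2 mm of that).
- bar_pivot (a point): Point on the bar's vertical pivot axis, at the level of the bar, above the post at the -y end of the block.
- bar (a joint): Angle of the retaining bar about its vertical pivot: 0 = shut, lying along the row of wells (towards the shaker's +y) against the catch; it grows as the bar swings away to the shaker's +x side; at 1.57 it points along the shaker's +x. It stays where it is left; moving the knob takes about 1 N.
- dropper_1_mid (a point): Bystander: small brown dropper bottle, 33 mm in diameter, 94 mm tall; this point 31 mm above its underside.
- vial_2_mid (a point): Bystander: small glass vial with a white cap, 21 mm in diameter, 50 mm tall; this point half-way up.
- timer_mid (a point): Bystander: flat white timer, 62 x 62 x 18 mm, lying on the worktop; this point 8 mm above its underside.
Not all that is in view belongs to the job. What is meant by the part that bears tube_cap is not red, and is the smaller of those in its own colour.

How it is judged (in metres and radians):
On the way, in this order (a step that is already met when the one before it is completed fails the run):
1. the tube is lifted clear of the rack and brought over the block with the bar still open ((horizontal distance between tube_tip and well_1 below 0.02 m or horizontal distance between tube_tip and well_2 below 0.02 m or horizontal distance between tube_tip and well_3 below 0.02 m) and value of joint bar above 0.6 rad), for 0.1 s.
2. the tube stands fully home in the clear well, the bar still open (((horizontal distance between tube_tip and well_1 below 0.004 m and z of tube_tip in the frame of well_1 below -0.058 m) or (horizontal distance between tube_tip and well_2 below 0.004 m and z of tube_tip in the frame of well_2 below -0.058 m) or (horizontal distance between tube_tip and well_3 below 0.004 m and z of tube_tip in the frame of well_3 below -0.058 m)) and angle between tube_cap's own z axis and vertical below 0.12 rad and value of joint bar above 0.6 rad), for 0.3 s.
3. the bar is swung shut over the tube (value of joint bar below 0.1 rad), for 0.2 s.
At the end, for the whole second after the job is handed in: The tube stands at rest and upright (within 0.12 rad), fully home in the clear well (tip within 4 mm of the well's axis and at least 58 mm below its mouth), and the bar is shut over it (joint below 0.1 rad) (((horizontal distance between tube_tip and well_1 below 0.004 m and z of tube_tip in the frame of well_1 below -0.058 m) or (horizontal distance between tube_tip and well_2 below 0.004 m and z of tube_tip in the frame of well_2 below -0.058 m) or (horizontal distance between tube_tip and well_3 below 0.004 m and z of tube_tip in the frame of well_3 below -0.058 m)) and angle between tube_cap's own z axis and vertical below 0.12 rad and value of joint bar below 0.1 rad and linear speed of tube below 0.02 m/s); the robot touches nothing.
It fails at once if the tube is dropped or rammed into a well (faster than 0.5 m/s with its tip inside one) (linear speed of tube above 0.5 m/s and ((horizontal distance between tube_tip and well_1 below 0.009 m and z of tube_tip in the frame of well_1 below -0.005 m) or (horizontal distance between tube_tip and well_2 below 0.009 m and z of tube_tip in the frame of well_2 below -0.005 m) or (horizontal distance between tube_tip and well_3 below 0.009 m and z of tube_tip in the frame of well_3 below -0.005 m))).
It fails at once if more than 20 N bears on the tube's glass (contact force between tube_c0 and anything else above 20 N).
It fails at once if a bystander (dropper bottle, vial or timer) is moved by more than 25 mm (distance of any of dropper_1_mid, vial_2_mid, timer_mid from where it was at the start of the episode above 0.025 m).
It also fails if it takes over 72 s, if anything falls off the work surface, if the arm or the gripper's body presses on something with over 40 N, if the wrist force passes 120 N, or if a joint passes its speed limit or range.

ROBOT

A 7-joint arm with a two-finger parallel gripper is mounted at the origin on a cart in front of the work surface, level with it; the furniture and walls round the work are solid. World frame = base frame: x ahead of the robot, y to its left, z up, the work surface at z = 0. Lengths are in mm, angles in degrees, forces in N, time in s.
With the tool pointing down it reaches from about 375 to 925 mm from the base axis. Payload 3.1 kg.
Tool frame: the origin (TCP) lies midway between the tips of the shut fingers; the grasp point (between the pads) lies env.tcp_to_grasp behind it (env.tcp_to_grasp is the distance from the TCP to the grasp point, in mm); z points along the fingers, y is the direction in which the jaws open and shut (so a half turn about z gives the same grasp; the last joint's range is limited). The gripper opens to 85 mm and grips with 20 to 120 N. Pads are 22 mm wide; open, the fingers measure 114 mm over their backs; the gripper's body (76 mm by 85 mm) begins 54 mm behind the grasp point. The pads swing forward as they close: fully open they stand 13 mm farther back than shut.
Start: joints at [-70.863, 21.939, 2.515, 91.553, -1.026, 66.532, -2.859], TCP at [272.008, 590.351, 231.269] pointing down, gripper open.
Joint ranges: [-149.38, 149.38], [-23.57, 123.04], [-84.95, 90], [0, 143.3], [-89.99, 269.99], [3.08, 112.72], [-163.45, 163.45]. Speed limits (degrees/s): [159.86, 159.86, 180, 180, 180, 180, 180].

INTERFACE

Orientations are given as [roll, pitch, yaw] about the fixed x, y, z axes, in that order (R = Rz(yaw) Ry(pitch) Rx(roll)).
In Python, from station import env gives the robot as it stands.
- The arm moves only by the tool servo_tool, never from a script. Its arguments are lists of equal length, an entry for each row: "xyz": the shift along the tool's x, y, z in mm, a list of three; "roll": the turn about the tool's z in degrees. In form: {"xyz": [[dx, dy, dz], ...], "roll": [roll, ...]}. A call has 1 to 5 rows; each row shifts and turns the commanded pose from where the row before left it, along the tool's axes as they then stand; what a row does not reach is not made up. A row lasts 1/10 s, in which the tool goes at most 50 mm and 8.59 degrees, less where a joint would pass 70% of its speed; a pose out of reach is approached as far as the arm can. A call is refused whole if a number of a shift passes 50 or a number of a turn 8.59, either way. A call with a gripper value outside its range is refused whole. "grip" is the finger opening in mm, from 0 to 85.4, set as the call begins (left out, the last holds). The fingers move at their own pace and stop on an object; the grip force is fixed at half the most. Time passes only in rows, so rows that do not move let the fingers close. It gives the time, the measured TCP pose, the force and the opening at its end, in the units of the state.
- env.state(): the state, without advancing time (a new reading comes with each control period).
- env.camera(name): name is "scene" or "top"; returns (picture, depth): 420x560x3 uint8, red, green, blue; 420x560 float32, mm along the optical axis (not along the pixel's ray), 0 where there is no reading.
- env.camera_params(name): a dict with "K" (3x3 intrinsics, pixels), "k1" (the pictures are not rectified: a ray, as slopes to the right and down, at radius r is drawn at 1 + k1 r^2 times it, then the intrinsics apply), "cam_to_world" (4x4, takes a point from camera to world coordinates). Camera axes: x right, y up, looking along -z (the intrinsics and any distortion apply to the point x, -y, -z); pixel columns grow to the right and rows downward; lengths in mm; the calibration is good to about 2 mm. A picture is of the moment at which its call begins. camera_params takes no time and is no camera call.
- env.job_done(): hands the job in, once; it reports no verdict.
Trained networks look in the newest picture that a camera, given by its name, has taken for a name from the list of things; names that differ only in an ending like _2 or _b are one class to them, and where a whole thing is asked for, a point or a joint stands for the part that bears it (a point fixed in the world has none). Each returns a list of dicts, best first, with "confidence" (0 to 1); they miss things now and then, are a little off and sometimes report something else, mostly with a low value. They report only what shows in the picture. A call takes as long as a camera call. They do not tell look-alikes from the thing itself.
- env.recognise(camera, thing): "at" ([x, y, z] in mm, in the coordinates of the camera as it stood for that picture, good to about 4 mm: the middle of the surface that is visible of it).
The state is a dict: "clock": time; "q": joint angles; "joint_velocities": joint speeds; "joint_efforts": joint torques, N m; "ee_pos": TCP position; "eef_rot": TCP orientation; "force": force on the tool from outside, world axes, zero at the start; "ft_torque": the same for the moment, N m; "gripper_width": finger opening in mm.
Only numpy, scipy, OpenCV 4.12 (cv2) and the standard library are available. Lean on these libraries where they do the work, as an engineer would, in place of code of your own. Each camera call takes 0.05 s, during which the arm holds its last target. There are 200 camera calls.

## Working session

There is one attempt and no reset: what is moved stays moved. The work goes in short steps, Python scripts to look and compute and a tool call to move; the robot and the scene stay as the last step left them, time stands still between calls to the robot, and variables do not carry over. Pictures are saved under pics/ and viewed, on a budget of 10 in all, crops included, one or two more only if the job needs it, and the job is handed in when it is done.

Besides the shell and the picture viewer there is one more tool, called after "Emit:" by a JSON object that holds its "method" and its "body". servo_tool: Moves the arm, as the interface text tells. Its arguments: {"type":"object","properties":{"xyz":{"type":"array","items":{"type":"array","items":{"type":"number"}}},"roll":{"type":"array","items":{"type":"number"}},"grip":{"type":"number"}},"required":["xyz","roll"]}

```bash
mkdir -p pics; cat > h.py <<'E'
import numpy as np, cv2
from station import env
def snap(n,f=None):
    p,d=env.camera(n)
    if f: cv2.imwrite('pics/'+f,cv2.cvtColor(p,cv2.COLOR_RGB2BGR))
    return p,d
def ray(n,u,v):
    P=env.camera_params(n);K=np.array(P['K'])
    a=np.array([(u-K[0,2])/K[0,0],(v-K[1,2])/K[1,1]]);s=a.copy()
    for _ in range(20): s=a/(1+P['k1']*(s@s))
    T=np.array(P['cam_to_world']);return T[:3,3],T[:3,:3]@np.array([s[0],-s[1],-1])
def w(n,u,v,d): o,r=ray(n,u,v);return o+r*d
def atz(n,u,v,z): o,r=ray(n,u,v);return o+r*(z-o[2])/r[2]
def c2w(n,p): T=np.array(env.camera_params(n)['cam_to_world']);return T[:3,:3]@p+T[:3,3]
def px(n,p):
    P=env.camera_params(n);K=np.array(P['K']);T=np.array(P['cam_to_world'])
    c=T[:3,:3].T@(np.array(p)-T[:3,3]);s=np.array([c[0],-c[1]])/-c[2];s=s*(1+P['k1']*(s@s))
    return K[0,0]*s[0]+K[0,2],K[1,1]*s[1]+K[1,2]
E
python3 - <<'E'
from h import *
np.set_printoptions(precision=1,suppress=True)
a,_=snap('scene','s1.png');b,_=snap('top','t1.png')
print(env.tcp_to_grasp,env.state())
for n in('scene','top'):
    print(n,np.array(env.camera_params(n)['cam_to_world'])[:3,3])
    for t in('tube_cap','rack','shaker','well_1','bar_knob','bar_pivot','dropper_1_mid','vial_2_mid','timer_mid'):
        for r in env.recognise(n,t):
            q=c2w(n,np.array(r['at']));print(t,round(r['confidence'],2),q,np.array(px(n,q)))
E
```

```text
18.700000000000003 {'clock': 0.1, 'q': array([-70.9,  22. ,   2.5,  91.6,  -1. ,  66.5,  -2.9]), 'joint_velocities': array([-0. , -0.1, -0. , -0.2, -0. ,  0.1,  0. ]), 'joint_efforts': array([  0. , -43.5,   1. , -25. ,   0. ,   0. ,  -0. ]), 'ee_pos': array([271.6, 589.6, 230. ]), 'eef_rot': array([-179.9,    0. ,  155.3]), 'force': array([ 0.6, -0.6, -0.7]), 'ft_torque': array([ 0. , -0.1, -0. ]), 'gripper_width': 85.26142075625081}
scene [  13.2 -504.2  948.7]
tube_cap 0.95 [ 510.3 -162.5   99.5] [357.3 268.4]
tube_cap 0.71 [ 499.6 -289.1   54.1] [395.1 323.1]
tube_cap 0.62 [ 453.7 -179.4   73.1] [342.8 294.7]
tube_cap 0.57 [ 497.2 -243.4   96. ] [381.  298.2]
rack 0.85 [ 502.9 -293.1   54.2] [397.7 323.5]
rack 0.58 [436.1  56.5  42.8] [267.6 239.6]
rack 0.24 [ 619.2 -187.    48.8] [395.6 262.8]
shaker 0.76 [435.1  58.3  48.3] [266.7 237.9]
well_1 0.92 [436.7  56.2  47.5] [267.8 238.3]
bar_pivot 0.91 [541.4  24.7 175.3] [311.6 188.9]
vial_2_mid 0.72 [ 330.3 -233.8   35.3] [316.1 356.9]
vial_2_mid 0.31 [ 500.5 -247.7   96.1] [383.7 298.7]
timer_mid 0.8 [450.2 368.   13.3] [202.8 175.6]
top [ 294.    15.4 1621.4]
tube_cap 0.55 [ 497.4 -240.6  100.2] [360.8 205.5]
rack 0.7 [ 511.5 -279.9   60.1] [371. 203.]
rack 0.46 [ 498.5 -243.4  104.1] [362. 205.]
well_1 0.67 [442.7  84.7  46.2] [256.6 222.8]
bar_knob 0.6 [537.7  25.9 181.3] [275.3 186.8]
bar_knob 0.21 [445.   89.4  45.8] [255.2 222.1]
bar_pivot 0.6 [442.7  89.2  45.2] [255.2 222.8]
bar_pivot 0.52 [539.3  23.1 178.2] [276.3 186.5]
dropper_1_mid 0.45 [ 614.9 -176.3   58.4] [338.6 170.7]
vial_2_mid 0.58 [ 333.9 -227.7   45.4] [354.  258.6]
timer_mid 0.92 [455.9 373.7  21.5] [168.8 217.9]
timer_mid 0.6 [442.6  89.9  46.4] [255.  222.8]
```

View pics/s1.png

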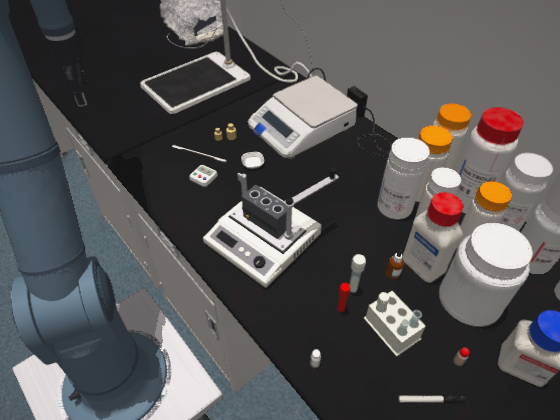

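```bash
python3 -c "
import cv2
a=cv2.imread('pics/t1.png')[110:290,130:410];cv2.imwrite('pics/t1c.png',cv2.resize(a,(784,504),interpolation=2))"
```

```text
(no output)
```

View pics/t1c.png

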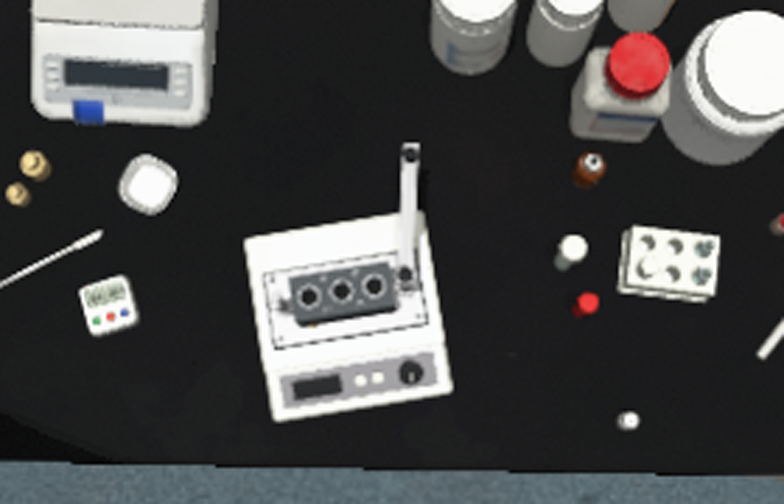

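```bash
python3 - <<'E'
from h import *
np.set_printoptions(precision=1,suppress=True)
def cloud(n):
    p,d=snap(n);v,u=np.nonzero(d>0)
    P=env.camera_params(n);K=np.array(P['K']);T=np.array(P['cam_to_world'])
    a=np.c_[(u-K[0,2])/K[0,0],(v-K[1,2])/K[1,1]];s=a.copy()
    for _ in range(20): s=a/(1+P['k1']*(s**2).sum(1)[:,None])
    D=d[v,u];X=np.c_[s[:,0]*D,-s[:,1]*D,-D]@T[:3,:3].T+T[:3,3];return X,p[v,u],np.c_[u,v],p
for n in('top','scene'):
    X,c,uv,p=cloud(n)
    def sel(x0,x1,y0,y1,z0,z1): return (X[:,0]>x0)&(X[:,0]<x1)&(X[:,1]>y0)&(X[:,1]<y1)&(X[:,2]>z0)&(X[:,2]<z1)
    for nm,b in dict(table=(300,700,-500,-300,-15,12),racktop=(430,580,-360,-200,50,66),cap=(470,525,-262,-215,88,112),block=(400,540,0,150,124,137),house=(330,560,-50,200,38,54),bar=(440,750,-100,150,163,186),knob=(560,750,-100,150,180,215)).items():
        m=sel(*b);q=X[m]
        if len(q)<5: print(n,nm,len(q));continue
        r=cv2.minAreaRect(q[:,:2].astype(np.float32))
        print(n,nm,len(q),'mean',q.mean(0),'med z',np.median(q[:,2]),'zmax',q[:,2].max(),'rect',np.array(r[0]),np.array(r[1]),r[2])
    u,v=px(n,[497,-242,100]);u,v=int(u),int(v);c1=p[v-35:v+35,u-45:u+45]
    u,v=px(n,[470,60,150]);u,v=int(u),int(v);c2=p[v-42:v+42,u-54:u+54]
    cv2.imwrite(f'pics/c_{n}.png',cv2.cvtColor(np.hstack([cv2.resize(c1,(400,311),interpolation=2),cv2.resize(c2,(400,311),interpolation=2)]),cv2.COLOR_RGB2BGR))
E
python3 -c "
import cv2,numpy as np
cv2.imwrite('pics/cc.png',np.vstack([cv2.imread('pics/c_top.png')[:300],cv2.imread('pics/c_scene.png')[:300]]))"
```

```text
top table 5936 mean [ 472.5 -402.9    0.2] med z 0.1388446203852709 zmax 11.973781411863456 rect [ 499.8 -400. ] [399.6 199.9] 0.0004151487082708627
top racktop 455 mean [ 513.7 -275.6   57.9] med z 57.77034688461231 zmax 65.83396122592421 rect [ 514.3 -277.1] [101.7  67. ] 83.95940399169922
top cap 44 mean [ 501.8 -241.8  102.3] med z 103.36407438544666 zmax 109.52868439656095 rect [ 502.  -242.5] [19.6 19.6] 46.1894416809082
top block 482 mean [463.3  94.7 130.6] med z 130.5818582753633 zmax 136.9569863787258 rect [463.8  95.4] [ 50.8 111.8] 10.578376770019531
top house 2221 mean [449.   94.3  45.9] med z 45.838955396082156 zmax 53.98127013960789 rect [449.2  93.3] [209.3 210.1] 10.201284408569336
top bar 280 mean [563.5  16.7 176.7] med z 176.95021798375626 zmax 185.79481599317364 rect [614.5   2.2] [ 53.3 298.7] 72.98472595214844
top knob 87 mean [699.1 -20.7 194.6] med z 195.50146339887192 zmax 209.7524472974501 rect [666.7  -0.1] [ 42.9 207.6] 63.35268020629883
scene table 12849 mean [ 499.3 -392.5   -1.3] med z -1.7378594001108922 zmax 11.93858136346887 rect [ 500.1 -400. ] [1
[... 177 characters left out ...]
cene cap 112 mean [ 498.7 -246.6   99.8] med z 101.40487345079237 zmax 106.87214839636385 rect [ 500.7 -244.6] [21.6 20.5] 62.79778289794922
scene block 703 mean [462.5  92.5 128.2] med z 128.20969880407938 zmax 136.11794304120542 rect [466.2  85. ] [ 53.7 132.4] 10.34839153289795
scene house 2644 mean [435.9  66.4  44.7] med z 44.07445867755138 zmax 53.9985591743083 rect [456.2  92.6] [197.  211.4] 7.861090183258057
scene bar 495 mean [570.7  11.6 175.1] med z 174.34975601406268 zmax 185.98894993714032 rect [613.4   0.7] [ 50.1 299. ] 73.76390838623047
scene knob 184 mean [702.4 -25.7 193.1] med z 193.46412990859676 zmax 205.32189724687373 rect [679.9  -8.2] [ 37.9 179.3] 61.087318420410156
```

View pics/cc.png

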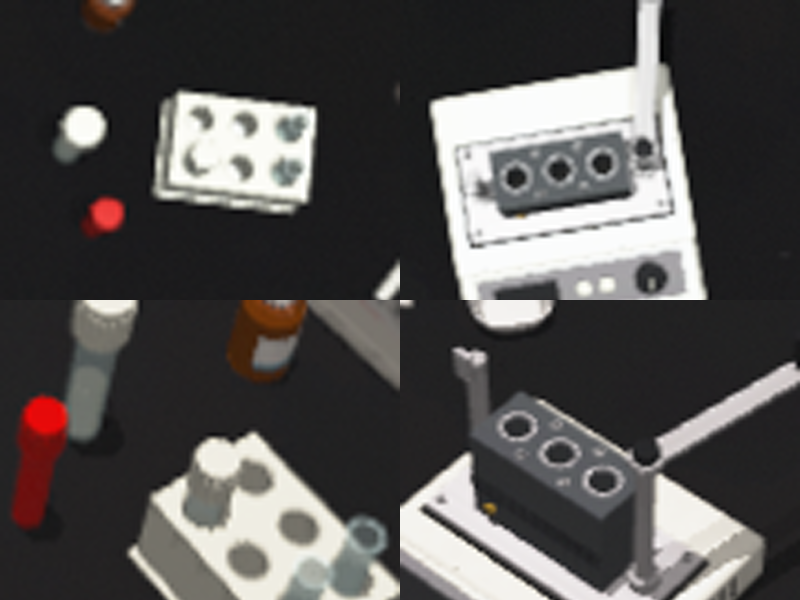

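Candidates for the tube: the white cap in the rack at scene (382,299), the larger free-standing white-capped tube at (357,268), the red one at (343,290) and the white vial at (316,357). The description means the one in the rack (smaller, white), and the crop confirms it at about (501,-243.5), cap top z≈103. I turn the tool first, then travel.

Emit:
{"method": "servo_tool", "body": {"xyz": [[0, 0, -8], [0, 0, -8], [0, 0, -8], [0, 0, -8], [0, 0, -8]], "roll": [8.5, 8.5, 8.5, 8.5, 8.5]}}

```text
clock: 1.6
ee_pos: [271.9, 590.3, 271.6]
eef_rot: [-180.0, -0.0, 112.4]
force: [-0.5, 0.9, -0.2]
gripper_width: 85.6
```

Emit:
{"method": "servo_tool", "body": {"xyz": [[0, 0, 0], [0, 0, 0], [0, 0, 0], [0, 0, 0]], "roll": [8.5, 8.5, 8.5, 3.3]}}

```text
clock: 2.0
ee_pos: [271.9, 590.4, 271.3]
eef_rot: [180.0, 0.0, 83.7]
force: [-1.2, 0.0, 0.2]
gripper_width: 85.4
```

```bash
cat >> h.py <<'E'
def go(x,y,z=None):
    s=env.state();yaw=np.radians(s['eef_rot'][2]);p=s['ee_pos'];d=np.array([x,y,p[2] if z is None else z])-p
    print('t',s['clock'],'at',p,s['eef_rot'],'F',s['force'],'w',s['gripper_width'])
    print('tool shift',d[0]*np.cos(yaw)+d[1]*np.sin(yaw),d[0]*np.sin(yaw)-d[1]*np.cos(yaw),-d[2])
E
python3 - <<'E'
from h import *
np.set_printoptions(precision=1,suppress=True)
go(501.3,-243.5)
# knob / bar angle
for n,u,v in(('top',276.4,164),('scene',336,177)): print(atz(n,u,v,200))
E
```

```text
t 2.0 at [271.9 590.4 271.3] [180.    0.   83.7] F [-1.2  0.   0.2] w 85.36811737261128
tool shift -803.9428575721588 318.82200468624757 -0.0
[602.6  23.8 200. ]
[591.6   0.6 200. ]
```

Emit:
{"method": "servo_tool", "body": {"xyz": [[-33.5, 13.3, 0], [-33.5, 13.3, 0], [-33.5, 13.3, 0], [-33.5, 13.3, 0], [-33.5, 13.3, 0]], "roll": [0, 0, 0, 0, 0], "grip": 50}}

```text
clock: 2.5
ee_pos: [320.8, 415.4, 271.4]
eef_rot: [180.0, -0.0, 84.0]
force: [-0.1, -0.6, -0.0]
gripper_width: 49.9
```

Emit:
{"method": "servo_tool", "body": {"xyz": [[-33.5, 13.3, 0], [-33.5, 13.3, 0], [-33.5, 13.3, 0], [-33.5, 13.3, 0], [-33.5, 13.3, 0]], "roll": [0, 0, 0, 0, 0]}}

```text
clock: 3.0
ee_pos: [369.3, 241.7, 271.5]
eef_rot: [180.0, -0.0, 84.0]
force: [1.4, -0.3, -0.1]
gripper_width: 50.0
```

Emit:
{"method": "servo_tool", "body": {"xyz": [[-33.5, 13.3, 0], [-33.5, 13.3, 0], [-33.5, 13.3, 0], [-33.5, 13.3, 0], [-33.5, 13.3, 0]], "roll": [0, 0, 0, 0, 0]}}

```text
clock: 3.5
ee_pos: [417.8, 68.1, 271.6]
eef_rot: [180.0, -0.1, 84.0]
force: [0.6, 0.6, -0.1]
gripper_width: 49.4
```

Emit:
{"method": "servo_tool", "body": {"xyz": [[-33.5, 13.3, 0], [-33.5, 13.3, 0], [-33.5, 13.3, 0], [-33.5, 13.3, 0], [-33.5, 13.3, 0]], "roll": [0, 0, 0, 0, 0]}}

```text
clock: 4.0
ee_pos: [466.3, -105.3, 271.7]
eef_rot: [179.9, -0.1, 84.0]
force: [0.9, -0.9, -0.5]
gripper_width: 49.7
```

Emit:
{"method": "servo_tool", "body": {"xyz": [[-33.5, 13.3, 0], [-33.5, 13.3, 0], [-33.5, 13.3, 0], [-33.5, 13.3, 0]], "roll": [0, 0, 0, 0]}}

```text
clock: 4.4
ee_pos: [505.6, -243.6, 271.4]
eef_rot: [180.0, -0.0, 84.0]
force: [0.2, 0.3, -0.4]
gripper_width: 49.8
```

```bash
python3 - <<'E'
from h import *
np.set_printoptions(precision=1,suppress=True)
go(501.3,-243.5,78)
print(env.state()['q'])
E
```

```text
t 4.4 at [ 505.6 -243.6  271.4] [180.  -0.  84.] F [ 0.2  0.3 -0.4] w 49.77811513900262
tool shift -0.311766047329056 -4.337398716741476 193.35451139676138
[-29.9  16.8  61.4 103.5 -15.8  69.   30.2]
```

Emit:
{"method": "servo_tool", "body": {"xyz": [[0, -4.3, 30], [0, 0, 35], [0, 0, 35], [0, 0, 35], [0, 0, 25]], "roll": [0, 0, 0, 0, 0]}}

```text
clock: 4.9
ee_pos: [499.7, -241.5, 108.9]
eef_rot: [-179.9, -0.0, 84.0]
force: [0.4, 0.3, 0.3]
gripper_width: 50.0
```

Emit:
{"method": "servo_tool", "body": {"xyz": [[0, 0, 15], [0, 0, 12], [0, 0, 6], [0, 0, 0]], "roll": [0, 0, 0, 0]}}

```text
clock: 5.3
ee_pos: [500.8, -242.3, 78.3]
eef_rot: [180.0, 0.0, 84.0]
force: [-0.6, -0.4, 0.1]
gripper_width: 50.1
```

```bash
python3 - <<'E'
from h import *
np.set_printoptions(precision=1,suppress=True)
go(501.3,-243.5,78)
o=[]
for n in('top','scene'):
    p,d=snap(n)
    u,v=px(n,[501,-243,100]);u,v=int(u),int(v);o.append(cv2.resize(p[v-30:v+30,u-40:u+40],(400,300),interpolation=2))
cv2.imwrite('pics/g1.png',cv2.cvtColor(np.hstack(o),cv2.COLOR_RGB2BGR))
E
```

```text
t 5.3 at [ 500.8 -242.3   78.3] [180.   0.  84.] F [-0.6 -0.4  0.1] w 50.076262164971254
tool shift -1.0989931371093766 0.5732829860120382 0.3255370137441673
```

View pics/g1.png

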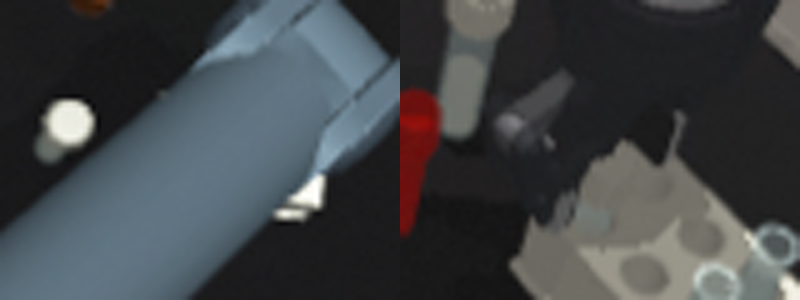

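The arm hides the cap in the top view, and the near finger hides it in the scene view. I close in steps and watch the force.

Emit:
{"method": "servo_tool", "body": {"xyz": [[0, 0, 0], [0, 0, 0], [0, 0, 0]], "roll": [0, 0, 0], "grip": 26}}

```text
clock: 5.7
ee_pos: [501.0, -242.4, 78.8]
eef_rot: [179.9, 0.0, 84.0]
force: [0.2, -0.2, -0.3]
gripper_width: 26.3
```

Emit:
{"method": "servo_tool", "body": {"xyz": [[0, 0, 0], [0, 0, 0]], "roll": [0, 0], "grip": 24}}

```text
clock: 5.9
ee_pos: [500.7, -242.3, 78.4]
eef_rot: [180.0, -0.0, 84.0]
force: [0.4, 0.8, -0.2]
gripper_width: 24.2
```

Emit:
{"method": "servo_tool", "body": {"xyz": [[0, 0, 0], [0, 0, 0]], "roll": [0, 0], "grip": 23}}

```text
clock: 6.1
ee_pos: [500.6, -242.3, 78.2]
eef_rot: [-180.0, 0.0, 84.0]
force: [0.4, 0.3, 0.1]
gripper_width: 22.9
```

Emit:
{"method": "servo_tool", "body": {"xyz": [[0, 0, 0], [0, 0, 0]], "roll": [0, 0], "grip": 22}}

```text
clock: 6.3
ee_pos: [500.6, -242.3, 78.2]
eef_rot: [-180.0, 0.0, 84.0]
force: [0.2, 0.9, 0.7]
gripper_width: 21.8
```

No side force, so I close fully and lift slowly.

Emit:
{"method": "servo_tool", "body": {"xyz": [[0, 0, 0], [0, 0, 0], [0, 0, 0], [0, 0, 0]], "roll": [0, 0, 0, 0], "grip": 15}}

```text
clock: 6.7
ee_pos: [500.7, -242.4, 78.4]
eef_rot: [180.0, 0.0, 84.0]
force: [-0.7, 0.0, 1.7]
gripper_width: 19.1
```

Emit:
{"method": "servo_tool", "body": {"xyz": [[0, 0, -3], [0, 0, -6], [0, 0, -10], [0, 0, -10], [0, 0, -10]], "roll": [0, 0, 0, 0, 0]}}

```text
clock: 7.2
ee_pos: [500.6, -242.5, 118.4]
eef_rot: [180.0, 0.0, 84.0]
force: [0.4, -1.0, -0.0]
gripper_width: 19.2
```

Emit:
{"method": "servo_tool", "body": {"xyz": [[0, 0, -20], [0, 0, -30], [0, 0, -35], [0, 0, -35], [0, 0, -32]], "roll": [0, 0, 0, 0, 0]}}

```text
clock: 7.7
ee_pos: [500.2, -242.8, 271.5]
eef_rot: [179.9, -0.0, 83.9]
force: [1.9, -0.2, -1.0]
gripper_width: 19.1
```

```bash
python3 - <<'E'
from h import *
np.set_printoptions(precision=1,suppress=True)
go(464,95.3)
p,d=snap('scene')
u,v=px('scene',[501,-243,250]);u,v=int(u),int(v);cv2.imwrite('pics/g2.png',cv2.cvtColor(cv2.resize(p[v-20:v+60,u-50:u+50],(700,560),interpolation=2),cv2.COLOR_RGB2BGR))
print(u,v)
E
```

```text
t 7.7 at [ 500.2 -242.8  271.5] [179.9  -0.   83.9] F [ 1.9 -0.2 -1. ] w 19.146899142951447
tool shift 332.3514014984296 -71.91106694674383 -0.0
395 252
```

View pics/g2.png

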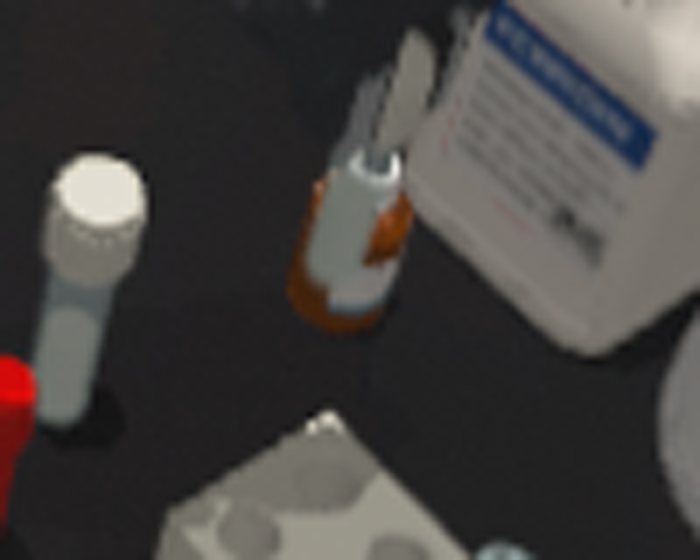

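Emit:
{"method": "servo_tool", "body": {"xyz": [[0, 0, -4], [0, 0, -4], [0, 0, -4], [0, 0, -3]], "roll": [-4.1, -4.1, -4.1, -4.1]}}

```text
clock: 8.15
ee_pos: [500.2, -242.6, 285.0]
eef_rot: [180.0, -0.0, 100.5]
force: [0.6, 0.0, -0.2]
gripper_width: 18.9
```

Emit:
{"method": "servo_tool", "body": {"xyz": [[20, 2.5, 0], [30, 2.5, 0], [35, 2.5, 0], [35, 2.5, 0], [35, 2.5, 0]], "roll": [0, 0, 0, 0, 0]}}

```text
clock: 8.65
ee_pos: [484.3, -86.9, 284.5]
eef_rot: [180.0, -0.0, 100.3]
force: [-0.4, -0.3, -0.6]
gripper_width: 18.9
```

Emit:
{"method": "servo_tool", "body": {"xyz": [[35, 2.5, 0], [35, 2.5, 0], [35, 2.5, 0], [35, 2.5, 0], [25, 1.5, 0]], "roll": [0, 0, 0, 0, 0]}}

```text
clock: 9.15
ee_pos: [465.9, 78.9, 284.6]
eef_rot: [180.0, -0.1, 100.5]
force: [-0.6, 0.3, -1.2]
gripper_width: 18.7
```

Emit:
{"method": "servo_tool", "body": {"xyz": [[15, 1, 0], [4, 0, 0], [0, 0, 0], [0, 0, 0]], "roll": [0, 0, 0, 0]}}

```text
clock: 9.55
ee_pos: [464.5, 93.7, 284.3]
eef_rot: [-180.0, 0.0, 100.2]
force: [0.4, -0.5, -1.0]
gripper_width: 19.2
```

```bash
python3 - <<'E'
from h import *
np.set_printoptions(precision=1,suppress=True)
go(464,95.3,220)
E
```

```text
t 9.55 at [464.5  93.7 284.3] [-180.     0.   100.2] F [ 0.4 -0.5 -1. ] w 19.163730915050266
tool shift 1.657362674555906 -0.23772025778114048 64.29234465170452
```

Emit:
{"method": "servo_tool", "body": {"xyz": [[2, 0, 20], [0, 0, 25], [0, 0, 20], [0, 0, 10], [0, 0, 0]], "roll": [0, 0, 0, 0, 0]}}

```text
clock: 10.05
ee_pos: [463.0, 96.0, 208.1]
eef_rot: [-179.8, 0.1, 100.2]
force: [-0.7, -0.2, -0.0]
gripper_width: 19.2
```

```bash
python3 - <<'E'
from h import *
np.set_printoptions(precision=1,suppress=True)
go(464,95.3,220)
n='scene';p,d=snap(n)
u,v=px(n,[464,95,150]);u,v=int(u),int(v);print(u,v)
o=cv2.resize(p[v-32:v+28,u-40:u+40],(800,600),interpolation=2)
for q in ([464,95.3,130],[470.4,59.7,130],[457.4,130.7,130]):
    a,b=px(n,q);cv2.circle(o,(int((a-u+40.5)*10),int((b-v+32.5)*10)),4,(255,0,0),-1)
cv2.imwrite('pics/g3.png',cv2.cvtColor(o,cv2.COLOR_RGB2BGR))
E
```

```text
t 10.05 at [463.   96.  208.1] [-179.8    0.1  100.2] F [-0.7 -0.2 -0. ] w 19.199583838030442
tool shift -0.8428860816728323 0.8832368891634641 -11.922340774828712
265 194
```

View pics/g3.png

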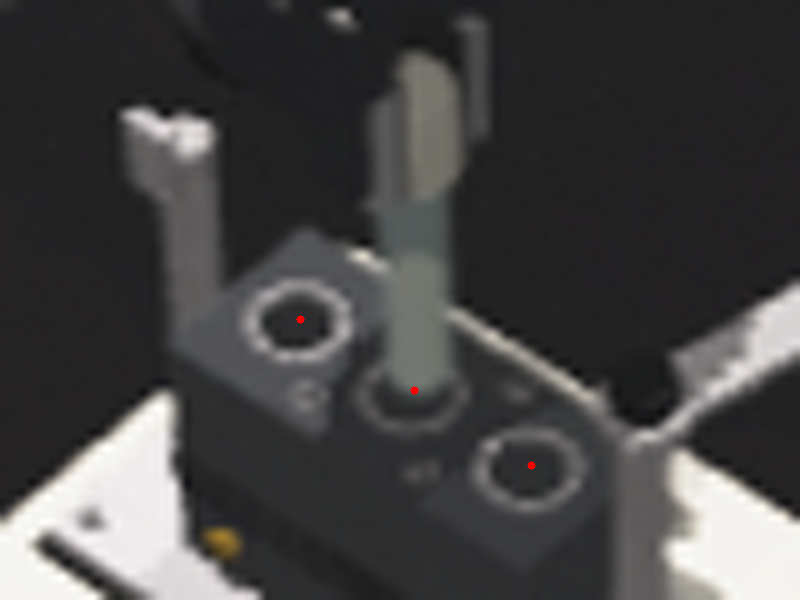

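```bash
python3 - <<'E'
from h import *
np.set_printoptions(precision=1,suppress=True)
n='scene';u0,v0=265,194
f=lambda q:(np.array(px(n,q))-[u0-40.5,v0-32.5])*10
g=lambda a,b,z:atz(n,a/10+u0-40.5,b/10+v0-32.5,z)
for a,b in((298,320),(411,394),(529,468)): print('well',g(a,b,130))
ax=np.array([463,96.])
for d in((0,0),(3,0),(0,3)):
    q=ax+d
    print(d,[f([*q,z]) for z in(136,144,160,208,234)])
p,_=snap(n)
for r in range(v0-32+20,v0-32+42,3): print(r-v0+32, p[r,u0-8:u0+10].astype(int).sum(1))
for c in (u0+1,u0+2): print(c-u0+40,p[v0-2:v0+16,c].astype(int).sum(1))
E
```

```text
well [456.8 130.8 130. ]
well [462.8  95.  130. ]
well [469.5  59.5 130. ]
(0, 0) [array([408.6, 373.9]), array([407.8, 350.6]), array([406.2, 303.1]), array([401.3, 154.2]), array([398.5,  69.2])]
(3, 0) [array([418.6, 367.9]), array([417.9, 344.6]), array([416.5, 297.1]), array([411.9, 148.2]), array([409.3,  63.2])]
(0, 3) [array([400.6, 366.6]), array([399.8, 343.3]), array([398.2, 295.8]), array([393. , 146.9]), array([390. ,  61.9])]
20 [104 104 101 104 138 213 261 258 266 270 263 256 225 149 107 102 102 102]
23 [152 104 104 102 106 139 215 264 266 265 261 257 226 154 102 104 104 101]
26 [254 254 264 322 435 509 450 329 344 347 343 335 287 156 105 101 104 103]
29 [441 424 261 260 256 261 292 333 342 344 340 334 290 178 102 104 105 101]
32 [138 350 481 311 252 230 235 317 343 343 343 335 309 297 407 464 278 106]
35 [407 288 224 141 139 139 214 319 341 344 341 335 309 231 142 142 157 215]
38 [255 224 139 176 224 199 144 164 216 261 270 227 196 217 207 140 144 153]
41 [220 140 140 147 213 252 163 136 138 139 135 173 230 214 145 143 142 141]
41 [344 345 343 344 343 344 344 341 261 160 141 139 221 187 146 141 187 239]
42 [342 343 343 343 344 341 344 344 270 161 138 135 244 164 141 141 192 198]
```

Emit:
{"method": "servo_tool", "body": {"xyz": [[1.9, -1.3, 0], [0, 0, 2], [0, 0, 2], [0, 0, 1], [0, 0, 1]], "roll": [0, 0, 0, 0, 0]}}

```text
clock: 10.65
ee_pos: [462.2, 99.3, 203.2]
eef_rot: [180.0, -0.0, 100.4]
force: [0.2, 0.2, -0.9]
gripper_width: 19.0
```

Emit:
{"method": "servo_tool", "body": {"xyz": [[0, 0, 1], [0, 0, 1], [0, 0, 0]], "roll": [0, 0, 0]}}

```text
clock: 10.95
ee_pos: [462.1, 99.2, 201.1]
eef_rot: [-180.0, 0.0, 100.4]
force: [0.0, 0.4, -0.4]
gripper_width: 19.1
```

Emit:
{"method": "servo_tool", "body": {"xyz": [[0, 0, 1], [0, 0, 1], [0, 0, 0]], "roll": [0, 0, 0]}}

```text
clock: 11.25
ee_pos: [462.1, 99.2, 199.1]
eef_rot: [-180.0, 0.0, 100.4]
force: [0.3, 0.3, -0.3]
gripper_width: 19.1
```

Emit:
{"method": "servo_tool", "body": {"xyz": [[0, 0, 1], [0, 0, 1], [0, 0, 0]], "roll": [0, 0, 0]}}

```text
clock: 11.55
ee_pos: [462.1, 99.2, 197.1]
eef_rot: [-180.0, 0.0, 100.4]
force: [-0.1, 0.4, 0.2]
gripper_width: 19.3
```

Emit:
{"method": "servo_tool", "body": {"xyz": [[0, 0, 1], [0, 0, 1], [0, 0, 0]], "roll": [0, 0, 0]}}

```text
clock: 11.85
ee_pos: [462.1, 99.2, 195.1]
eef_rot: [-180.0, 0.0, 100.4]
force: [-0.1, 1.1, -0.2]
gripper_width: 18.9
```

```bash
python3 - <<'E'
from h import *
np.set_printoptions(precision=1,suppress=True)
go(464,95.3,220)
n='scene';p,d=snap(n)
u,v=265,194
o=cv2.resize(p[v-22:v+23,u-30:u+30],(800,600),interpolation=2)
cv2.imwrite('pics/g4.png',cv2.cvtColor(o,cv2.COLOR_RGB2BGR))
E
```

```text
t 11.85 at [462.1  99.2 195.1] [-180.     0.   100.4] F [-0.1  1.1 -0.2] w 18.894678848948914
tool shift -4.190066136318065 1.1677157429271356 -24.903509983919975
```

View pics/g4.png

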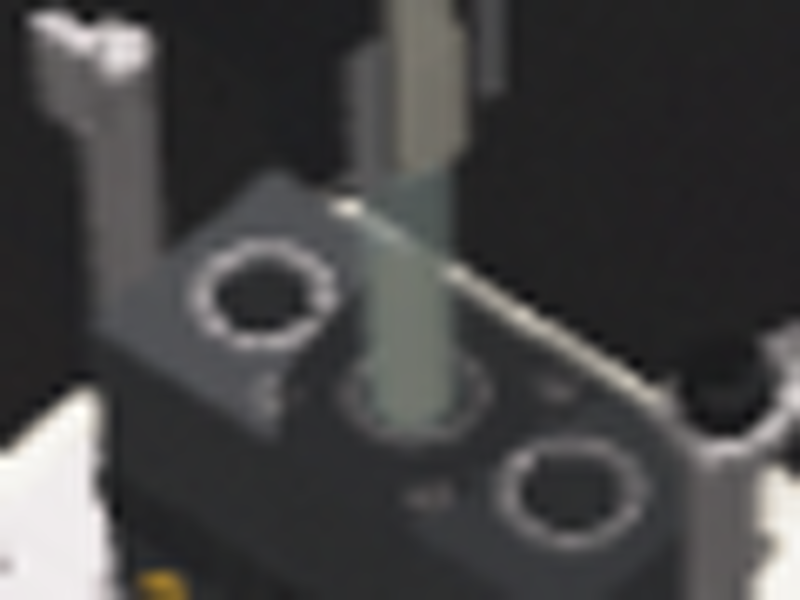

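Emit:
{"method": "servo_tool", "body": {"xyz": [[0, 0, 2], [0, 0, 2], [0, 0, 2], [0, 0, 0]], "roll": [0, 0, 0, 0]}}

```text
clock: 12.3
ee_pos: [461.9, 99.1, 188.8]
eef_rot: [-180.0, 0.0, 100.4]
force: [0.3, -0.2, 1.0]
gripper_width: 19.2
```

Emit:
{"method": "servo_tool", "body": {"xyz": [[0, 0, 2], [0, 0, 2], [0, 0, 2], [0, 0, 2], [0, 0, 0]], "roll": [0, 0, 0, 0, 0]}}

```text
clock: 12.8
ee_pos: [461.9, 99.2, 180.9]
eef_rot: [-180.0, 0.0, 100.4]
force: [0.2, -0.7, -0.2]
gripper_width: 19.4
```

Emit:
{"method": "servo_tool", "body": {"xyz": [[0, 0, 3], [0, 0, 3], [0, 0, 3], [0, 0, 3], [0, 0, 0]], "roll": [0, 0, 0, 0, 0]}}

```text
clock: 13.3
ee_pos: [461.8, 99.1, 168.7]
eef_rot: [-179.9, 0.0, 100.4]
force: [0.1, -0.5, -0.9]
gripper_width: 19.1
```

Emit:
{"method": "servo_tool", "body": {"xyz": [[0, 0, 3], [0, 0, 3], [0, 0, 2], [0, 0, 2], [0, 0, 0]], "roll": [0, 0, 0, 0, 0]}}

```text
clock: 13.8
ee_pos: [462.0, 99.2, 158.9]
eef_rot: [-180.0, 0.0, 100.4]
force: [-0.1, -0.7, -0.8]
gripper_width: 19.3
```

Emit:
{"method": "servo_tool", "body": {"xyz": [[0, 0, 1], [0, 0, 1], [0, 0, 1], [0, 0, 1], [0, 0, 0]], "roll": [0, 0, 0, 0, 0]}}

```text
clock: 14.3
ee_pos: [462.1, 99.3, 155.1]
eef_rot: [-180.0, 0.0, 100.4]
force: [0.4, 0.5, -0.6]
gripper_width: 18.9
```

Emit:
{"method": "servo_tool", "body": {"xyz": [[0, 0, 1], [0, 0, 1], [0, 0, 0], [0, 0, 0]], "roll": [0, 0, 0, 0]}}

```text
clock: 14.7
ee_pos: [462.2, 99.3, 153.2]
eef_rot: [-180.0, 0.0, 100.4]
force: [-0.5, 0.8, -0.3]
gripper_width: 19.5
```

Emit:
{"method": "servo_tool", "body": {"xyz": [[0, 0, 1], [0, 0, 0.5], [0, 0, 0], [0, 0, 0]], "roll": [0, 0, 0, 0]}}

```text
clock: 15.1
ee_pos: [462.2, 99.2, 151.7]
eef_rot: [-180.0, 0.0, 100.4]
force: [0.5, -0.6, -0.2]
gripper_width: 19.1
```

Emit:
{"method": "servo_tool", "body": {"xyz": [[0, 0, 1], [0, 0, 1], [0, 0, 0], [0, 0, 0]], "roll": [0, 0, 0, 0]}}

```text
clock: 15.5
ee_pos: [462.2, 99.2, 149.7]
eef_rot: [-180.0, 0.0, 100.4]
force: [-1.0, -0.9, -0.2]
gripper_width: 19.0
```

Emit:
{"method": "servo_tool", "body": {"xyz": [[0, 0, 1], [0, 0, 1], [0, 0, 0], [0, 0, 0]], "roll": [0, 0, 0, 0]}}

```text
clock: 15.9
ee_pos: [462.2, 99.3, 147.7]
eef_rot: [-180.0, 0.0, 100.4]
force: [-0.3, -0.3, 0.2]
gripper_width: 19.2
```

The tube is past spacer depth with no force, so well_2 looks clear. I go on gently.

Emit:
{"method": "servo_tool", "body": {"xyz": [[0, 0, 1], [0, 0, 1], [0, 0, 1], [0, 0, 1], [0, 0, 0]], "roll": [0, 0, 0, 0, 0]}}

```text
clock: 16.4
ee_pos: [462.1, 99.2, 143.6]
eef_rot: [-180.0, 0.0, 100.4]
force: [-0.4, -0.1, -0.3]
gripper_width: 19.1
```

Emit:
{"method": "servo_tool", "body": {"xyz": [[0, 0, 1], [0, 0, 1], [0, 0, 0], [0, 0, 0]], "roll": [0, 0, 0, 0]}}

```text
clock: 16.8
ee_pos: [462.2, 99.3, 141.7]
eef_rot: [-180.0, 0.0, 100.4]
force: [1.1, -0.5, -0.0]
gripper_width: 19.0
```

Emit:
{"method": "servo_tool", "body": {"xyz": [[0, 0, 1], [0, 0, 0.5], [0, 0, 0], [0, 0, 0]], "roll": [0, 0, 0, 0]}}

```text
clock: 17.2
ee_pos: [462.3, 99.3, 140.3]
eef_rot: [180.0, -0.0, 100.4]
force: [-0.2, 0.8, -0.9]
gripper_width: 19.1
```

Emit:
{"method": "servo_tool", "body": {"xyz": [[0, 0, 0.5], [0, 0, 0.5], [0, 0, 0], [0, 0, 0]], "roll": [0, 0, 0, 0]}}

```text
clock: 17.6
ee_pos: [462.3, 99.3, 139.4]
eef_rot: [180.0, -0.0, 100.4]
force: [-0.6, 0.1, 2.3]
gripper_width: 19.2
```

Emit:
{"method": "servo_tool", "body": {"xyz": [[0, 0, 0.5], [0, 0, 0.5], [0, 0, 0], [0, 0, 0]], "roll": [0, 0, 0, 0]}}

```text
clock: 18.0
ee_pos: [462.3, 99.3, 138.4]
eef_rot: [180.0, -0.0, 100.4]
force: [-1.6, -0.5, 2.8]
gripper_width: 19.1
```

Rubber contact at the home depth (about 2.5 N). Now I release.

Emit:
{"method": "servo_tool", "body": {"xyz": [[0, 0, 0], [0, 0, 0], [0, 0, 0], [0, 0, 0]], "roll": [0, 0, 0, 0], "grip": 40}}

```text
clock: 18.4
ee_pos: [462.1, 99.2, 138.1]
eef_rot: [-180.0, 0.0, 100.4]
force: [0.7, 0.9, 0.1]
gripper_width: 40.0
```

Emit:
{"method": "servo_tool", "body": {"xyz": [[0, 0, -10], [0, 0, -25], [0, 0, -35], [0, 0, -35], [0, 0, -25]], "roll": [0, 0, 0, 0, 0]}}

```text
clock: 18.9
ee_pos: [463.3, 99.0, 271.3]
eef_rot: [179.8, -0.1, 100.3]
force: [1.5, 0.6, -0.2]
gripper_width: 40.4
```

```bash
python3 - <<'E'
from h import *
np.set_printoptions(precision=1,suppress=True)
go(602,15,220)
n='scene';p,d=snap(n)
u,v=282,184
o=cv2.resize(p[v-45:v+45,u-60:u+60],(800,600),interpolation=2)
cv2.imwrite('pics/g5.png',cv2.cvtColor(o,cv2.COLOR_RGB2BGR))
snap('top')
for n in('scene','top'):
  for t in('tube_cap','bar_knob','bar_pivot'):
    for r in env.recognise(n,t): print(n,t,round(r['confidence'],2),c2w(n,np.array(r['at'])))
E
```

```text
t 18.9 at [463.3  99.  271.3] [179.8  -0.1 100.3] F [ 1.5  0.6 -0.2] w 40.367191029747275
tool shift -107.51956569672376 121.42681459112212 51.328972254850726
scene tube_cap 0.71 [ 511.3 -163.2  100.7]
scene tube_cap 0.5 [ 454.2 -179.4   73.3]
scene tube_cap 0.18 [433.9  53.4  41.7]
scene bar_knob 0.6 [550.9  22.4 172.2]
scene bar_pivot 0.66 [542.4  21.9 175.2]
scene bar_pivot 0.23 [ 618.5 -189.1   47.8]
scene bar_pivot 0.16 [453.8 368.2  10.3]
top tube_cap 0.54 [ 513.4 -152.5  121.5]
top bar_knob 0.64 [ 511.1 -274.9   60.8]
top bar_knob 0.5 [539.6  30.9 182.3]
top bar_pivot 0.8 [537.   24.5 173.1]
```

View pics/g5.png

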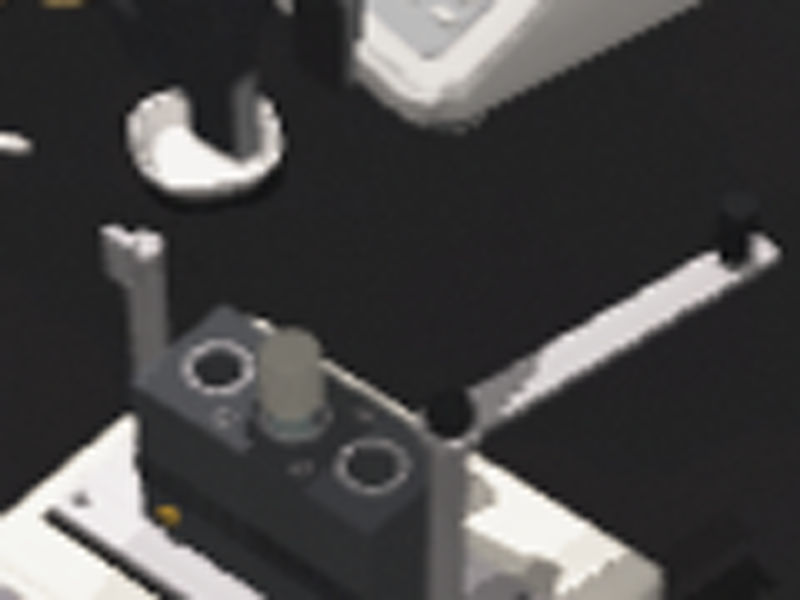

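```bash
python3 - <<'E'
from h import *
np.set_printoptions(precision=1,suppress=True)
print(env.state()['q'])
n='scene'
for (a,b,z) in((740,203,203),(738,231,191),(735,262,179),(450,410,182),(448,435,174)):
    print(z,atz(n,a/800*120+222-.5,b/600*90+139-.5,z))
for n in('scene','top'):
    p,d=snap(n)
    v,u=np.mgrid[:420,:560];P=env.camera_params(n)
    L=[]
    for vv in range(140,215):
        for uu in range(250,360):
            if d[vv,uu]>0:
                q=w(n,uu,vv,d[vv,uu])
                if 165<q[2]<186 and 480<q[0]<640 and -60<q[1]<60: L.append(q)
    L=np.array(L)
    m=L[(L[:,2]>170)&(L[:,2]<181)];l=cv2.fitLine(m[:,:2].astype(np.float32),cv2.DIST_HUBER,0,.01,.01).ravel()
    print(n,len(m),'x',m[:,0].min(),m[:,0].max(),'dir',np.degrees(np.arctan2(l[1],l[0])),'pt',l[2:],'z',np.median(m[:,2]))
E
```

```text
[-60.8  -1.4  43.8 114.4   1.1  66.8  -7.1]
203 [601.2  22.4 203. ]
191 [600.5  21.3 191. ]
179 [598.4  19.1 179. ]
182 [475.7  26.4 182. ]
174 [472.8  23.8 174. ]Traceback (most recent call last):
  File "<stdin>", line 14, in <module>
  File "h.py", line 12, in w
    def w(n,u,v,d): o,r=ray(n,u,v);return o+r*d
                        ~~~^^^^^^^
  File "h.py", line 8, in ray
    P=env.camera_params(n);K=np.array(P['K'])
ValueError: time passes only in moves, steps and waits
```

Emit:
{"method": "servo_tool", "body": {"xyz": [[0, 0, 0], [0, 0, 0], [0, 0, 0], [0, 0, 0], [0, 0, 0]], "roll": [8.5, 8.5, 8.5, 8.5, 8.5]}}

```text
clock: 19.85
ee_pos: [461.7, 99.0, 267.3]
eef_rot: [-180.0, 0.1, 57.5]
force: [-0.6, 0.4, -0.5]
gripper_width: 39.8
```

Emit:
{"method": "servo_tool", "body": {"xyz": [[0, 0, 0], [0, 0, 0], [0, 0, 0], [0, 0, 0], [0, 0, 0]], "roll": [8.5, 8.5, 8.5, 8.5, 8.5]}}

```text
clock: 20.35
ee_pos: [461.7, 99.0, 267.3]
eef_rot: [179.9, 0.1, 15.0]
force: [0.1, -0.5, -0.3]
gripper_width: 39.4
```

Emit:
{"method": "servo_tool", "body": {"xyz": [[0, 0, 0], [0, 0, 0], [0, 0, 0]], "roll": [8.5, 8.5, 0]}}

```text
clock: 20.65
ee_pos: [461.7, 99.0, 267.4]
eef_rot: [179.9, 0.1, -1.6]
force: [0.1, 0.3, -0.1]
gripper_width: 40.1
```

```bash
python3 - <<'E'
from h import *
np.set_printoptions(precision=1,suppress=True)
go(601,21,187);print(env.state()['q'])
E
```

```text
t 20.65 at [461.7  99.  267.4] [179.9   0.1  -1.6] F [ 0.1  0.3 -0.1] w 40.13968440773206
tool shift 141.4236279159529 73.9843415444552 80.41587279325864
[ -58.8   -1.3   41.8  114.3    1.    66.8 -109. ]
```

Emit:
{"method": "servo_tool", "body": {"xyz": [[28.3, 14.8, 0], [28.3, 14.8, 0], [28.3, 14.8, 0], [28.3, 14.8, 0], [28.3, 14.8, 0]], "roll": [0, 0, 0, 0, 0]}}

```text
clock: 21.15
ee_pos: [602.4, 21.0, 267.3]
eef_rot: [180.0, 0.1, -1.4]
force: [0.5, -0.0, 0.2]
gripper_width: 40.0
```

Emit:
{"method": "servo_tool", "body": {"xyz": [[0, 0, 15], [0, 0, 20], [0, 0, 15], [0, 0, 0], [0, 0, 0]], "roll": [0, 0, 0, 0, 0]}}

```text
clock: 21.65
ee_pos: [600.9, 21.8, 217.8]
eef_rot: [-180.0, 0.1, -1.6]
force: [0.3, -0.9, 1.1]
gripper_width: 39.9
```

```bash
python3 - <<'E'
from h import *
np.set_printoptions(precision=1,suppress=True)
go(601,21,187)
n='scene';p,d=snap(n)
u,v=310,180
o=cv2.resize(p[v-45:v+45,u-60:u+60],(800,600),interpolation=2)
cv2.imwrite('pics/g6.png',cv2.cvtColor(o,cv2.COLOR_RGB2BGR))
E
```

```text
t 21.65 at [600.9  21.8 217.8] [-180.     0.1   -1.6] F [ 0.3 -0.9  1.1] w 39.9345429192244
tool shift 0.15301583443998448 0.787482001599431 30.775637923956793
```

View pics/g6.png

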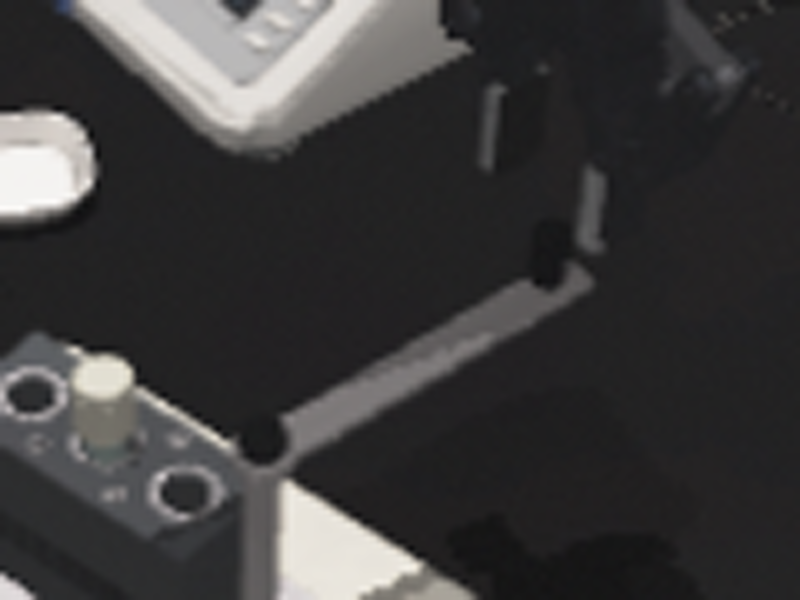

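Emit:
{"method": "servo_tool", "body": {"xyz": [[3, -2, 8], [0, 0, 8], [0, 0, 8], [0, 0, 7], [0, 0, 0]], "roll": [0, 0, 0, 0, 0]}}

```text
clock: 22.2
ee_pos: [603.4, 23.2, 185.6]
eef_rot: [180.0, 0.2, -1.6]
force: [0.1, 0.1, 0.5]
gripper_width: 39.9
```

Emit:
{"method": "servo_tool", "body": {"xyz": [[0, 0, 0], [0, 0, 0], [0, 0, 0]], "roll": [0, 0, 0], "grip": 19}}

```text
clock: 22.5
ee_pos: [605.0, 23.1, 187.7]
eef_rot: [-180.0, -0.0, -1.6]
force: [0.2, -0.3, -0.0]
gripper_width: 18.8
```

```bash
python3 - <<'E'
from h import *
np.set_printoptions(precision=1,suppress=True)
go(601,21,187)
# arc rows: pivot P, start from here, n rows per 4 deg
s=env.state();p=s['ee_pos'][:2]-[476,26];print('r',np.hypot(*p),'phi',np.degrees(np.arctan2(p[1],p[0])))
E
```

```text
t 22.5 at [605.   23.1 187.7] [-180.    -0.    -1.6] F [ 0.2 -0.3 -0. ] w 18.77786290609017
tool shift -3.8895320404308813 2.1822352567481342 0.6964640625934635
r 128.98382708447951 phi -1.3017561293554822
```

Emit:
{"method": "servo_tool", "body": {"xyz": [[-0.5, -11.1, 0], [-0.5, -11.1, 0], [-0.5, -11.1, 0], [-0.5, -11.1, 0], [-0.5, -11.1, 0]], "roll": [-5, -5, -5, -5, -5]}}

```text
clock: 23.0
ee_pos: [594.7, 77.2, 187.8]
eef_rot: [179.9, -0.1, 23.5]
force: [-0.0, -0.2, 0.2]
gripper_width: 18.9
```

Emit:
{"method": "servo_tool", "body": {"xyz": [[-0.5, -11.1, 0], [-0.5, -11.1, 0], [-0.5, -11.1, 0], [-0.5, -11.1, 0], [-0.5, -11.1, 0]], "roll": [-5, -5, -5, -5, -5]}}

```text
clock: 23.5
ee_pos: [562.4, 122.2, 187.9]
eef_rot: [179.9, -0.1, 48.6]
force: [0.1, 0.3, -0.7]
gripper_width: 19.0
```

```bash
python3 - <<'E'
from h import *
np.set_printoptions(precision=1,suppress=True)
go(601,21,187)
s=env.state();p=s['ee_pos'][:2]-[476,26];print('r',np.hypot(*p),'phi',np.degrees(np.arctan2(p[1],p[0])))
n='scene';p,d=snap(n)
u,v=282,172
o=cv2.resize(p[v-45:v+45,u-60:u+60],(800,600),interpolation=2)
cv2.imwrite('pics/g7.png',cv2.cvtColor(o,cv2.COLOR_RGB2BGR))
E
```

```text
t 23.5 at [562.4 122.2 187.9] [179.9  -0.1  48.6] F [ 0.1  0.3 -0.7] w 18.97997999837715
tool shift -50.29639950887611 95.89166472344517 0.8563244222890205
r 129.28242651013815 phi 48.06201306731968
```

View pics/g7.png

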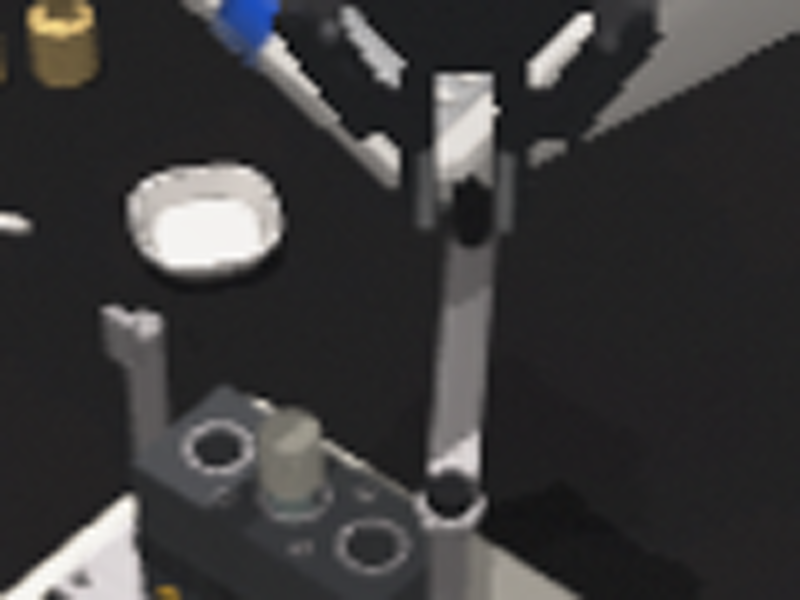

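Emit:
{"method": "servo_tool", "body": {"xyz": [[-1.5, -11, -0.5], [-1.5, -11, 0], [-1.5, -11, 0], [-0.5, -11, 0], [-0.5, -11, 0]], "roll": [-5, -5, -5, -5, -5]}}

```text
clock: 24.05
ee_pos: [513.0, 146.2, 188.4]
eef_rot: [179.9, -0.1, 73.5]
force: [1.0, 0.4, -0.2]
gripper_width: 18.7
```

Emit:
{"method": "servo_tool", "body": {"xyz": [[-0.5, -11, 0], [-0.5, -11, 0], [-0.5, -11, 0], [-0.3, -8, 0], [0, 0, 0]], "roll": [-5, -5, -5, -3, 0]}}

```text
clock: 24.55
ee_pos: [471.2, 151.0, 188.0]
eef_rot: [-180.0, -0.0, 91.3]
force: [0.3, 0.3, -0.4]
gripper_width: 18.8
```

```bash
python3 - <<'E'
from h import *
np.set_printoptions(precision=1,suppress=True)
go(601,21,187)
s=env.state();p=s['ee_pos'][:2]-[476,26];print('r',np.hypot(*p),'phi',np.degrees(np.arctan2(p[1],p[0])))
E
```

```text
t 24.55 at [471.2 151.  188. ] [-180.    -0.    91.3] F [ 0.3  0.3 -0.4] w 18.838460795674568
tool shift -132.9495473573757 126.80594166905948 1.0341527720530337
r 125.13700106011315 phi 92.19023172342825
```

Emit:
{"method": "servo_tool", "body": {"xyz": [[-0.2, -5, 0], [-0.2, -4, 0], [-0.2, -4, 0], [0, -2, 0], [0, 0, 0]], "roll": [-2, -2, -2, -1, 0]}}

```text
clock: 25.05
ee_pos: [456.3, 149.4, 187.7]
eef_rot: [-180.0, 0.0, 98.4]
force: [0.0, 0.7, 0.0]
gripper_width: 19.0
```

Emit:
{"method": "servo_tool", "body": {"xyz": [[0, -1, 0], [0, -1, 0], [0, 0, 0], [0, 0, 0]], "roll": [-1, 0, 0, 0]}}

```text
clock: 25.45
ee_pos: [454.7, 149.2, 187.7]
eef_rot: [-180.0, 0.0, 99.4]
force: [-0.3, -1.1, -1.4]
gripper_width: 19.1
```

Emit:
{"method": "servo_tool", "body": {"xyz": [[0, -1, 0], [0, -1, 0], [0, 0, 0], [0, 0, 0]], "roll": [0, 0, 0, 0]}}

```text
clock: 25.85
ee_pos: [452.6, 148.9, 187.7]
eef_rot: [-180.0, 0.0, 99.4]
force: [0.4, 0.3, -0.3]
gripper_width: 19.2
```

Emit:
{"method": "servo_tool", "body": {"xyz": [[0, -1, 0], [0, -1, 0], [0, 0, 0], [0, 0, 0]], "roll": [0, 0, 0, 0]}}

```text
clock: 26.25
ee_pos: [451.4, 148.7, 187.9]
eef_rot: [179.9, -0.0, 99.4]
force: [1.8, 0.9, -1.6]
gripper_width: 18.9
```

Emit:
{"method": "servo_tool", "body": {"xyz": [[0, -1, 0], [0, 0, 0], [0, 0, 0]], "roll": [0, 0, 0]}}

```text
clock: 26.55
ee_pos: [451.3, 148.7, 188.0]
eef_rot: [179.8, -0.0, 99.4]
force: [5.1, 1.2, -3.4]
gripper_width: 19.3
```

Emit:
{"method": "servo_tool", "body": {"xyz": [[0, -1, 0], [0, 0, 0], [0, 0, 0]], "roll": [0, 0, 0]}}

```text
clock: 26.85
ee_pos: [451.2, 148.7, 188.1]
eef_rot: [179.7, -0.0, 99.4]
force: [7.0, 1.1, -5.1]
gripper_width: 18.9
```

The bar is against the stop (the force rises and the tool stands still). I back off, open and lift away.

Emit:
{"method": "servo_tool", "body": {"xyz": [[0, 3, 0], [0, 0, 0], [0, 0, 0]], "roll": [0, 0, 0], "grip": 26}}

```text
clock: 27.15
ee_pos: [451.1, 148.6, 187.6]
eef_rot: [-179.9, 0.0, 99.4]
force: [0.7, 0.1, 0.2]
gripper_width: 26.2
```

Emit:
{"method": "servo_tool", "body": {"xyz": [[0, 0, -10], [0, 0, -20], [0, 0, -30], [0, 0, -30], [0, 0, 0]], "roll": [0, 0, 0, 0, 0]}}

```text
clock: 27.65
ee_pos: [454.8, 149.9, 283.2]
eef_rot: [179.5, -0.2, 99.4]
force: [0.6, -0.2, 0.6]
gripper_width: 26.0
```

Emit:
{"method": "servo_tool", "body": {"xyz": [[30, 0, -10], [35, 0, 0], [35, 0, 0], [30, 0, 0], [0, 0, 0]], "roll": [0, 0, 0, 0, 0]}}

```text
clock: 28.15
ee_pos: [427.9, 282.5, 287.4]
eef_rot: [-179.9, -0.1, 99.9]
force: [0.1, 0.6, 0.5]
gripper_width: 26.1
```

```bash
python3 - <<'E'
from h import *
np.set_printoptions(precision=1,suppress=True)
go(601,21,187)
n='scene';p,d=snap(n)
u,v=278,184
o=cv2.resize(p[v-45:v+45,u-60:u+60],(800,600),interpolation=2)
for q in([476,26,200],[453.5,149.9,191],[464,95.2,166]):
    a,b=px(n,q);cv2.circle(o,(int((a-u+60.5)*6.67),int((b-v+45.5)*6.67)),4,(255,0,0),-1)
cv2.imwrite('pics/g8.png',cv2.cvtColor(o,cv2.COLOR_RGB2BGR))
E
```

```text
t 28.15 at [427.9 282.5 287.4] [-179.9   -0.1   99.9] F [0.1 0.6 0.5] w 26.13673034660385
tool shift -287.26864304076724 125.65261222919659 100.4016192586916
```

View pics/g8.png

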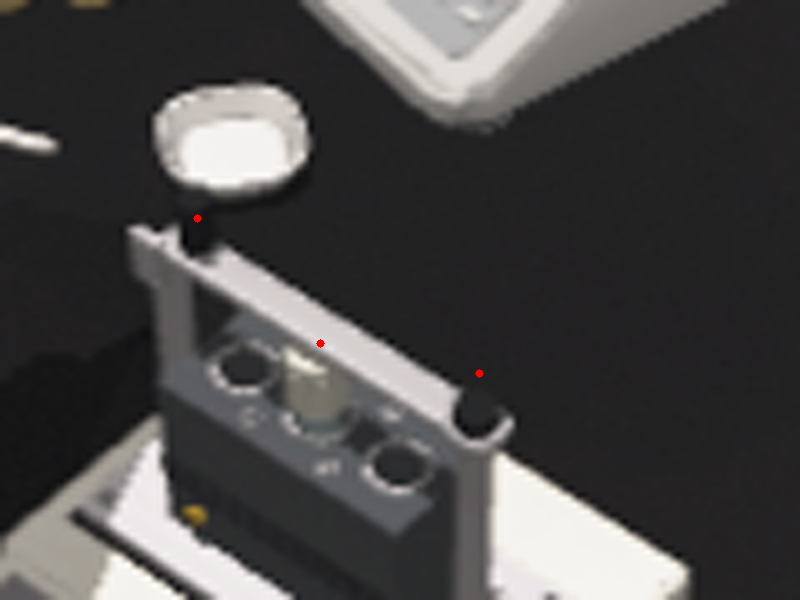

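```bash
python3 -c "
from station import env
print(env.job_done())"
```

```text
the job is handed in; nothing more can be done
None
```

The capped tube is standing fully home in the middle well (well_2), the retaining bar is shut over it, and I handed the job in at about 28 s. `job_done()` gave no verdict, so this rests on my own checks.

- **Tube choice and lift:** I took the smaller white-capped tube from the rack. The jaws closed on the cap in steps with no side force.
- **Finding the well:** Well_2 was the first one tried. The tube went straight past the spacer depth with no force. It met the rubber only at the home depth, at about 2–3 N, and I released it there.
- **Bar:** I swung the bar round with the fingers loosely around the knob until it hit the catch. The tool stopped moving and the side force rose to about 7 N. I then backed off and moved the gripper clear.
- **Last checks:** The final picture shows the bar lying along the wells against the lug, with the cap upright beneath it. The wrist force is about zero. I did not measure the bar angle as a number or recheck the bystanders' positions, but nothing came near them.
- **Disagreements:**
  - The tube stood about 4 mm off the tool centre in the camera image, so I used the picture to line it up with the well.
  - The gripper read 19 mm on the 21 mm cap.
  - The networks did not find the seated cap, and their knob and pivot reports were on the middle of the bar or elsewhere, so I placed those from the pictures.

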